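# Hang the inking roller in its stand and lock it with the linchpin

### The job

Lay the loose inking roller in the stand so that both ends of its axle rest at the bottom of the two slots. Then push the linchpin fully home through the cross hole of the slotted upright that has one, above the axle, and swing its sprung ring over until it snaps past the pin end. Let go of everything and leave the other things on the table where they are.

Things in the scene. Friction and masses are not known exactly. Their poses are not given: they have to be found in the camera images.
- roller_center (a point): Inking roller, loose, rolls freely: black rubber drum 40 mm diameter, 80 long, on a steel axle 10 mm diameter, 200 long, with collars (18 mm diameter, outer faces 65 mm from the middle). 0.2-0.4 kg. Point: its centre, on the axle; local y along the axle (either way round is right; x and z turn as it rolls). Lies on the table at first, centre 20 mm up.
- stand: Wooden base 110 x 240 x 10 mm, two metal brackets at local y = -80 and +80 mm (34 mm in x, 22 in y, top at z 88) with open-topped slots, 14 mm wide in x, about 21 at the mouth, floor at z 45. Only the y = -80 one has the cross hole, and below it on the -x side a ledge 16 mm wide, 34 long, top at z 55, end sloped. Origin on the table under the middle, z up, x roughly away from the robot.
- slots_mid (a point): Point of the stand half-way between the two slots, at local (0, 0, 50) mm: the roller's centre lies here when its axle rests on the slot floors. Axes as the stand's.
- hole (a point): Mouth of the cross hole: centre of the 12.5 mm square hole in the -x face of the bracket at y = -80 mm, at stand (-17, -80, 66) mm. It runs along the stand's +x right through both prongs of the bracket (34 mm), crossing the slot above the seated axle. Axes as the stand's. On the ledge the shank lies 1 mm below the hole's centre.
- pin_grip (a point): Loose steel linchpin, 0.17 kg: block head 33 (x) x 20 (y) x 26 mm (z), standing on its flat underside; round shank 9 mm diameter, 43 long, tapered end, along local +x. Point: in the head, 13 mm behind the face the shank leaves and half-way up. Grip across y on the front 24 mm of the sides; ring hinge stubs stick out 14 mm behind the point. Home: head face on the bracket, head on the ledge.
- pin_tip (a point): End of the linchpin's shank, on its axis: 56 mm along local x from pin_grip and 3 mm lower. Fully home it stands 9 mm out of the bracket's far face.
- ring (a joint): Angle of the linchpin's wire ring (loop 61 mm wide, 51 inside), hinged along local y 14 mm behind and 3 mm below pin_grip. 2.5: folded back (stop); 1.57 upright; 0 along the shank. Stays where left (stiff hinge, 0.02 N m). At +0.08 its end bar meets the pin end; pressed down with some 5 to 15 N it stretches 2.5 mm and snaps under it, to stay locked below -0.08 (stop -0.13).
- ring_bar (a point): Middle of the ring's straight end bar, a dark steel sleeve 9 mm in diameter and 40 mm long, parallel to the hinge, 72 mm from the hinge axis. Locked, it lies just beyond and under the pin end.
- medium_mid (a point): Bystander: white squeeze bottle, 52 mm in diameter, 150 mm tall; the point is half-way up.
- tin_mid (a point): Bystander: low steel ink tin, 76 mm in diameter, 55 mm tall; the point is half-way up.
- knife_grip (a point): Bystander: palette knife, 200 mm long, lying on the table; the point is on its handle.
- glass_mid (a point): Bystander: drinking glass, 72 mm in diameter, 90 mm tall; the point is half-way up.
Mind the look-alikes: they are no part of the job. Leave any orange look-alike of the part that bears roller_center alone.

How it is judged:
By the outcome, as a careful person would: the job done as asked, in the order asked, and still so for the second after the job is handed in, with the robot touching nothing.
It also fails if it takes over 72 s, if anything falls off the work surface, if the arm or the gripper's body presses on something with over 40 N, if the wrist force passes 120 N, or if a joint passes its speed limit or range.

### The arm

A 6-joint arm with a two-finger parallel gripper is mounted at the origin on the work surface. World frame = base frame: x ahead of the robot, y to its left, z up, the work surface at z = 0. Lengths are in m, angles in degrees, forces in N, time in s.
With the tool pointing down it reaches from about 0.35 to 0.95 m from the base axis. Payload 17.4 kg.
Tool frame: the origin (TCP) lies on the centre line of the jaws, within the pads' length; the fingertips stand 25 mm ahead of it and the grasp point (between the pads) lies 6 mm ahead of it; z points along the fingers, x is the direction in which the jaws open and shut, and the axes are right-handed (so a half turn about z gives the same grasp; the last joint's range is limited). The gripper opens to 93 mm and grips with 3 to 60 N. Pads are 15 mm wide; open, the fingers measure 128 mm over their backs; the gripper's body (75 mm by 188 mm) begins 65 mm behind the grasp point.
Start: joints at [71.86, 6.646, 82.598, -0, 90.757, -2.166], TCP at [0.186, 0.649, 0.244] pointing down, gripper open.
Joint ranges: [-162.19, 162.19], [-47.58, 125.68], [4.15, 143.07], [-65.23, 245.23], [0.69, 171.88], [-170.13, 170.13]. Speed limits (degrees/s): [108.29, 108.29, 127.2, 180, 180, 180].

### API

Orientations are given as [roll, pitch, yaw] about the fixed x, y, z axes, in that order (R = Rz(yaw) Ry(pitch) Rx(roll)).
In Python, from plant import env, imaging gives the robot as it stands.
- The arm moves only by the shell command python3 -m jog 'ROWS' [FORCE]. ROWS is JSON, a list that holds one entry, the list of rows, each a list of 7 numbers: the opening, from -1 (shut) to 1 (fully open), then the shift along the tool's x, y, z in units of 4 cm (1.0 is 4 cm), then the turn, a rotation vector about the tool's x, y, z in units of 5 degrees (1.0 is 5 degrees). In form: [[[claw, x, y, z, ax, ay, az], ...]]. A call has 1 to 12 rows; each row shifts and turns the pose as measured when the row begins, along the tool's axes as they then stand; what a row does not reach is not made up. A row lasts 1/12 s, in which the tool goes at most 41.7 mm and 7.16 degrees, less where a joint would pass 70% of its speed; a pose out of reach is approached as far as the arm can. A call with a number of a shift or a turn outside -1 to 1 is refused whole. A call with a gripper value outside its range is refused whole. The fingers move at their own pace and stop on an object; FORCE is the grip in N (left out, the last holds). Time passes only in rows, so rows that do not move let the fingers close. It gives the time, the measured TCP pose, the force and the opening at its end, in the units of the state.
- env.get_state(): the state, without advancing time (a new reading comes with each control period).
- imaging.read_camera(name): name is "side" or "top"; returns (picture, depth): 400x640x3 uint8, blue, green, red; 400x640 float32, m along the optical axis (not along the pixel's ray), 0 where there is no reading.
- imaging.camera_info(name): a dict with "fx", "fy", "cx", "cy" (pixels), "R" (3x3) and "t" (3): a world point X has camera coordinates R X + t. Camera axes: x right, y down, z forward; pixel columns grow to the right and rows downward; lengths in m; the calibration is good to about 2 mm. A picture is of the moment at which its call begins. camera_info takes no time and is no camera call.
- env.hand_in(): hands the job in, once; it reports no verdict.
The state is a dict: "clock": time; "joint_pos": joint angles; "dq": joint speeds; "joint_efforts": joint torques, N m; "position": TCP position; "tool_rot": TCP orientation; "ft_force": force on the tool from outside, world axes, zero at the start; "torque": the same for the moment, N m; "gripper_width": finger opening in m.
Only numpy, scipy, OpenCV 4.12 (cv2) and the standard library are available. Lean on these libraries where they do the work, as an engineer would, in place of code of your own. Each camera call takes 0.05 s, during which the arm holds its last target.

## Working session

There is one attempt and no reset: what is moved stays moved. The work goes in short steps, Python scripts to look and compute and a shell command to move; the robot and the scene stay as the last step left them, time stands still between calls to the robot, and variables do not carry over. Pictures are saved under pics/ and viewed, and the job is handed in when it is done.

```bash
ls; mkdir -p pics; python3 - <<'E'
from plant import env, imaging
import cv2
print(env.get_state())
for n in("side","top"):
    p,d=imaging.read_camera(n); cv2.imwrite(f"pics/{n}0.png",p)
    import numpy as np; np.save(f"pics/{n}0_d.npy",d)
    print(n,imaging.camera_info(n))
E
```

```text
pics
{'clock': 0.0, 'joint_pos': array([ 7.18626357e+01,  6.67280684e+00,  8.26347435e+01, -1.97743582e-04,
        9.07556392e+01, -2.16654689e+00]), 'dq': array([-0.09775338, -0.07186396, -0.0106886 , -0.03756236,  0.10267703,
       -0.02559987]), 'joint_efforts': array([ 2.73156533e-03, -7.21272755e+01, -6.22609949e+01,  7.80699472e-02,
        2.39603897e-02, -1.04634405e-04]), 'position': array([0.18569035, 0.6487807 , 0.24293153]), 'tool_rot': array([-1.79997809e+02,  6.31519000e-02,  7.40291813e+01]), 'ft_force': array([ 0.76928812, -0.21137282,  0.64526564]), 'torque': array([-0.03660051,  0.06619556, -0.01115447]), 'gripper_width': 0.09322210777636769}
side {'fx': 511.9671663803648, 'fy': 511.9671663803648, 'cx': 320.428359601975, 'cy': 205.9906389793222, 'R': array([[-0.97891331, -0.20369876,  0.01534727],
       [-0.15534271,  0.69352649, -0.70348394],
       [ 0.13265507, -0.69103388, -0.71054543]]), 't': array([0.46931794, 0.18356882, 1.55241127])}
top {'fx': 447.53392043285737, 'fy': 447.53392043285737, 'cx': 318.99457871296494, 'cy': 208.5893591770061, 'R': array([[ 0.02307357, -0.99971212, -0.00658   ],
       [-0.98414689, -0.02155564, -0.17604047],
       [ 0.17584795,  0.01053756, -0.98436094]]), 't': array([-0.07794468,  0.50976717,  1.16613927])}
```

View pics/side0.png

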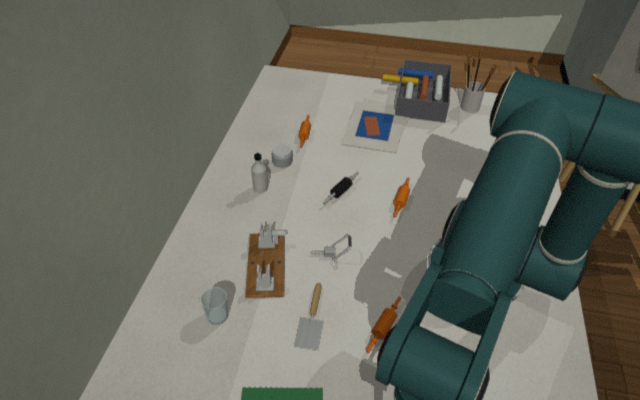

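View pics/top0.png

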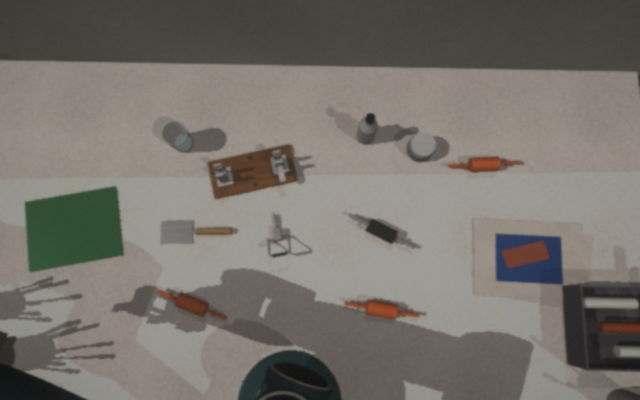

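The black-drum roller is at top (382,231) and side (341,187). The orange ones, at top (486,163), (382,309) and (190,303), are look-alikes, so I'll leave them. The pin is at top (279,237) and the stand at top (253,171). I'll enlarge these.

```bash
python3 - <<'E'
import cv2, numpy as np
t=cv2.imread("pics/top0.png"); s=cv2.imread("pics/side0.png")
r=lambda im,y0,y1,x0,x1,k: cv2.resize(im[y0:y1,x0:x1],None,fx=k,fy=k,interpolation=cv2.INTER_CUBIC)
cv2.imwrite("pics/c1.png",r(t,135,265,200,430,3.4))
cv2.imwrite("pics/c2.png",r(s,165,305,235,365,4.2))
E
```

```text
(no output)
```

View pics/c1.png

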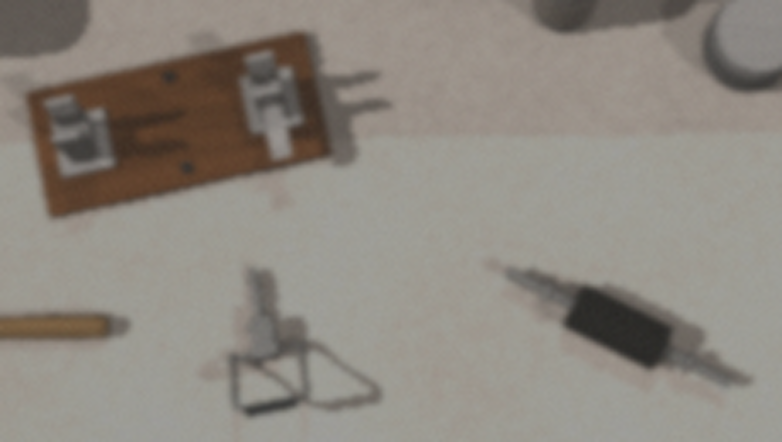

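View pics/c2.png

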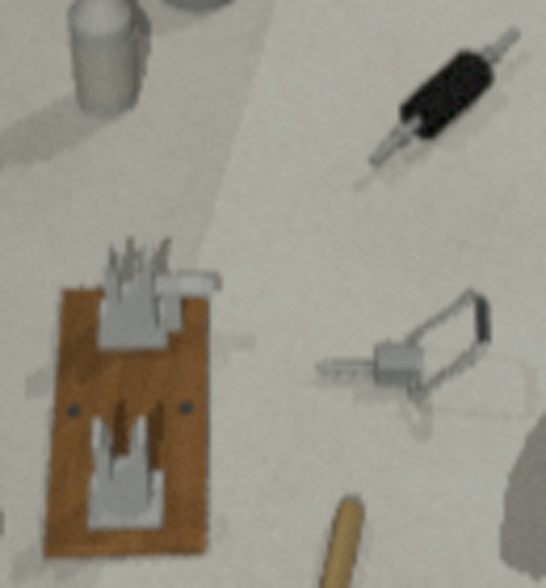

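The crops show the stand's ledge on its right (-y) bracket, at crop (278,140), which is on the robot side. The black roller is at crop (618,327). The pin's shank points away from the robot, with its ring folded back. Now I'll measure.

```bash
cat > h.py <<'E'
import cv2, numpy as np
from plant import imaging, env
I={n:imaging.camera_info(n) for n in("side","top")}
def ray(n,uv):
    i=I[n];uv=np.atleast_2d(uv).astype(float)
    d=np.c_[(uv[:,0]-i['cx'])/i['fx'],(uv[:,1]-i['cy'])/i['fy'],np.ones(len(uv))]@i['R']
    return -i['R'].T@i['t'], d
def plane(n,uv,z):
    o,d=ray(n,uv); return o+d*((z-o[2])/d[:,2])[:,None]
def tri(a,b):
    A=[];B=[]
    for n,uv in(("top",a),("side",b)):
        o,d=ray(n,uv);d=d[0]/np.linalg.norm(d[0]);P=np.eye(3)-np.outer(d,d);A.append(P);B.append(P@o)
    A=np.vstack(A);B=np.hstack(B);x,*_=np.linalg.lstsq(A,B,rcond=None)
    return x,np.linalg.norm(A@x-B)
def proj(n,X):
    i=I[n];c=np.atleast_2d(X)@i['R'].T+i['t'];return np.c_[i['fx']*c[:,0]/c[:,2]+i['cx'],i['fy']*c[:,1]/c[:,2]+i['cy']]
def blob(mask,x0,y0,x1,y1):
    m=np.zeros(mask.shape,np.uint8);m[y0:y1,x0:x1]=mask[y0:y1,x0:x1]
    cs,_=cv2.findContours(m,cv2.RETR_EXTERNAL,cv2.CHAIN_APPROX_NONE)
    return max(cs,key=cv2.contourArea)[:,0,:]
E
python3 - <<'E'
from h import *
P={n:cv2.imread(f"pics/{n}0.png") for n in I}
box={"top":(195,135,320,210),"side":(235,215,300,310)}
for n in P:
    hsv=cv2.cvtColor(P[n],cv2.COLOR_BGR2HSV)
    m=((hsv[...,1]>90)&(hsv[...,0]<22)).astype(np.uint8)*255
    c=blob(m,*box[n]);w=plane(n,c,0.01)
    r=cv2.minAreaRect((w[:,:2]*1000).astype(np.float32));print(n,"base",r, cv2.boxPoints(r).round(0).tolist())
bb={"top":(335,205,425,255),"side":(315,165,365,215)}
cc={}
for n in P:
    g=P[n].max(2); m=((g<70)*255).astype(np.uint8)
    c=blob(m,*bb[n]);M=cv2.moments(c);cc[n]=(M['m10']/M['m00'],M['m01']/M['m00'])
    w=plane(n,c,0.025);r=cv2.minAreaRect((w[:,:2]*1000).astype(np.float32));print(n,"drum",cc[n],r,cv2.boxPoints(r).round(0).tolist())
print(tri(cc["top"],cc["side"]))
E
```

```text
side base ((621.4249267578125, 132.88931274414062), (107.0526351928711, 239.26077270507812), 14.69719409942627) [[539.0, 235.0], [600.0, 4.0], [704.0, 31.0], [643.0, 262.0]]
top base ((621.751953125, 126.12870025634766), (107.0713882446289, 235.4498748779297), 14.171270370483398) [[541.0, 227.0], [599.0, -1.0], [702.0, 25.0], [645.0, 253.0]]
side drum (341.2390572390572, 187.0252525252525) ((456.0661926269531, -231.11984252929688), (105.42347717285156, 39.01920700073242), 66.19313049316406) [[417.0, -271.0], [453.0, -287.0], [495.0, -191.0], [459.0, -175.0]]
top drum (381.8433286843328, 230.72989307298928) ((457.64849853515625, -238.9316864013672), (83.25057983398438, 35.93262481689453), 64.32080841064453) [[423.0, -269.0], [456.0, -284.0], [492.0, -209.0], [459.0, -194.0]]
(array([ 0.45737302, -0.23995042,  0.01681105]), np.float64(0.0015975666271516363))
```

```bash
python3 - <<'E'
from h import *
for n in I:
    d=np.load(f"pics/{n}0_d.npy");v,u=np.mgrid[:400,:640]
    o,r=ray(n,np.c_[u.ravel(),v.ravel()]);W=(o+r*d.reshape(-1,1)).reshape(400,640,3);np.save(f"pics/{n}W.npy",W)
    z=np.clip(W[...,2]*255/0.1,0,255).astype(np.uint8);z[d==0]=0
    x0,y0,x1,y1=(200,140,320,265) if n=="top" else (235,215,365,305)
    c=cv2.resize(z[y0:y1,x0:x1],None,fx=4.5,fy=4.5,interpolation=cv2.INTER_NEAREST)
    p=cv2.resize(cv2.imread(f"pics/{n}0.png")[y0:y1,x0:x1],None,fx=4.5,fy=4.5,interpolation=cv2.INTER_CUBIC)
    o=cv2.applyColorMap(c,cv2.COLORMAP_JET)
    im=np.vstack if n=="side" else np.hstack
    out=im([o,p]) ;s=min(800/out.shape[1],600/out.shape[0],1);print(s)
    cv2.imwrite(f"pics/z_{n}.png",cv2.resize(out,None,fx=s,fy=s))
    # table noise
    q=W[255:265,200:230,2] if n=="top" else W[280:300,330:350,2];print(q.mean(),q.std())
E
```

```text
0.7407407407407407
0.007018576518532768 0.08638132011845824
0.7407407407407407
-0.00027502877786785246 0.002505131055453469
```

View pics/z_top.png

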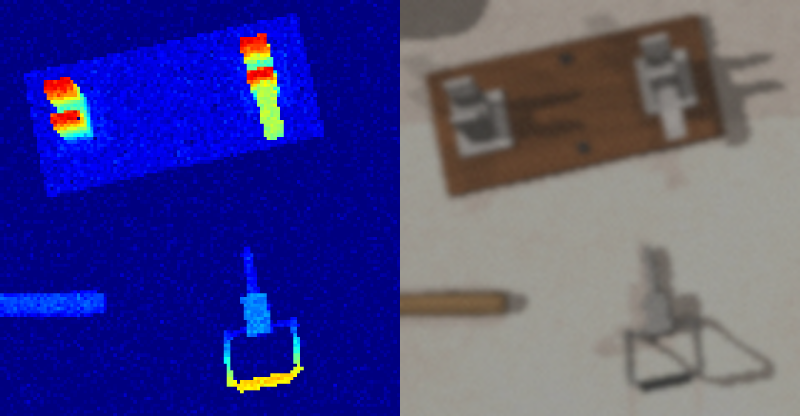

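View pics/z_side.png

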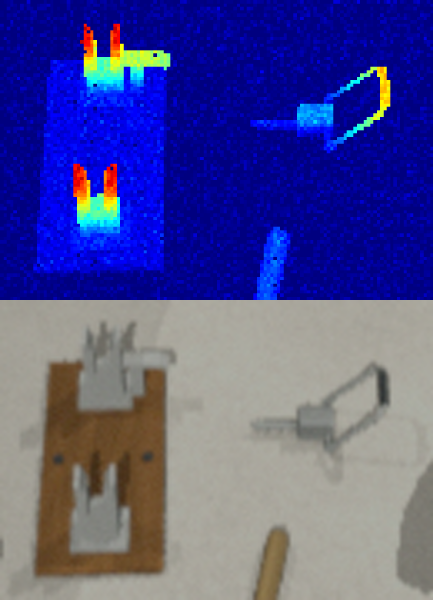

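Both height maps are clean (table noise about 2.5 mm), so I'll take the features from these depth points.

```bash
python3 - <<'E'
from h import *
np.set_printoptions(precision=1,suppress=True)
W={n:np.load(f"pics/{n}W.npy")*1000 for n in I}
def sel(n,b,zlo,zhi):
    x0,y0,x1,y1=b;w=W[n][y0:y1,x0:x1].reshape(-1,3);return w[(w[:,2]>zlo)&(w[:,2]<zhi)]
for n,bp,bt in(("top",(262,210,302,262),(205,145,300,190)),("side",(305,230,358,265),(243,220,275,295))):
    sh=sel(n,(bp[0],bp[1],bp[2],228) if n=="top" else (bp[0],bp[1],324,bp[3]),8,20)
    hd=sel(n,(270,226,284,245) if n=="top" else (322,243,336,256),19,30)
    print(n,"shank n",len(sh),sh.mean(0),sh.min(0),sh.max(0),cv2.fitLine(sh[:,:2].astype(np.float32),cv2.DIST_HUBER,0,.01,.01).ravel())
    print("  head",hd.mean(0),cv2.minAreaRect(hd[:,:2].astype(np.float32)))
    bar=sel(n,bp,55,80);print("  bar",bar.mean(0),len(bar))
    t=sel(n,bt,80,95);
    for s in(0,1):
        q=t[(t[:,1]<125)==bool(s)];print("  prong tops",len(q),q.mean(0),cv2.minAreaRect(q[:,:2].astype(np.float32)))
for n,b in(("top",(200,140,305,205)),("side",(240,225,290,300))):
    q=sel(n,b,6,14);
    print(n,"base",cv2.minAreaRect(q[:,:2].astype(np.float32)))
for n,b in(("top",(335,200,425,255)),("side",(315,165,365,215))):
    q=sel(n,b,16,50);print(n,"roller",cv2.minAreaRect(q[:,:2].astype(np.float32)),np.percentile(q[:,2],98))
    q=sel(n,b,33,50);print("  drum",q.mean(0),cv2.minAreaRect(q[:,:2].astype(np.float32)),cv2.fitLine(q[:,:2].astype(np.float32),cv2.DIST_L2,0,.01,.01).ravel())
E
```

```text
top shank n 44 [479.6  56.1  13.3] [462.3  48.8   8.7] [499.4  64.   19.8] [  1.    0.2 480.3  56.3]
  head [443.   48.3  25.2] ((443.0631103515625, 48.46662902832031), (33.214019775390625, 20.115009307861328), 12.485218048095703)
  bar [385.9  35.7  64. ] 70
  prong tops 59 [604.2 205.   86.4] ((602.8798217773438, 205.32260131835938), (35.092864990234375, 21.97429656982422), 14.425219535827637)
  prong tops 54 [644.2  50.2  86. ] ((643.4991455078125, 50.163238525390625), (36.729068756103516, 20.539386749267578), 13.735686302185059)
side shank n 39 [480.5  51.6  12.8] [460.  -33.4   8.2] [505.1  92.8  19.9] [  0.2  -1.  481.5  43.9]
  head [442.5  48.1  25.4] ((442.7709045410156, 41.37538146972656), (33.82476043701172, 41.0113410949707), 10.974709510803223)
  bar [384.2  41.3  64.3] 48
  prong tops 47 [601.7 207.3  87.1] ((601.778564453125, 205.10488891601562), (33.663482666015625, 26.726388931274414), 16.267946243286133)
  prong tops 36 [639.4  51.1  86.2] ((641.0582885742188, 50.53472900390625), (31.875789642333984, 28.56467628479004), 11.753865242004395)
top base ((624.89453125, 127.9441146850586), (256.49407958984375, 174.5166778564453), 88.23441314697266)
side base ((629.6399536132812, 118.63084411621094), (148.56378173828125, 291.3114013671875), 16.256879806518555)
top roller ((457.453857421875, -236.38943481445312), (198.6070098876953, 38.62455749511719), 63.82786560058594) 42.88058702973502
  drum [ 457.5 -236.    37.8] ((457.234619140625, -235.96066284179688), (79.16533660888672, 30.921871185302734), 64.20401763916016) [   0.4    0.9  457.5 -236. ]
side roller ((454.2176513671875, -237.57501220703125), (203.04946899414062, 42.432456970214844), 63.778350830078125) 43.45896778972416
  drum [ 455.7 -232.9   38.3] ((451.6366882324219, -241.66587829589844), (107.2225341796875, 35.34659194946289), 65.23026275634766) [   0.4    0.9  455.7 -232.9]
```

Measurements agree with the given sizes:

| Thing | Position (m) | Yaw | Check |
|---|---|---|---|
| Stand | (.6225, .1275) | 14.4° | brackets 160 mm apart |
| Roller | (.457, -.237) | axle at 64° | about 200 x 39 mm |
| pin_grip | (.4464, .0491) | 12.3° | head 33 x 20 mm |

Next, a helper to work out how far to move.

```bash
cat >> h.py <<'E'
from scipy.spatial.transform import Rotation as Ro
def plan(pos,rpy,N,s=None):
    """row to repeat N times: constant body shift + turn, in jog units"""
    s=s or env.get_state()
    R0=Ro.from_euler('xyz',s['tool_rot'],degrees=True);R1=Ro.from_euler('xyz',rpy,degrees=True)
    w=(R0.inv()*R1).as_rotvec()
    A=sum((R0*Ro.from_rotvec(w*k/N)).as_matrix() for k in range(N))
    d=np.linalg.solve(A,np.array(pos)-s['position'])
    # also R=straight version residual
    print("now",s['clock'],s['position'].round(4),s['tool_rot'].round(2),"g",round(s['gripper_width'],4),"F",s['ft_force'].round(1))
    print("N",N,"row",(d/0.04).round(3),(np.degrees(w)/N/5).round(3))
E
python3 - <<'E'
from h import *
plan([.457,-.237,.20],[180,0,-26],24)
E
```

```text
now 0.1 [0.1857 0.6488 0.243 ] [-1.800e+02  6.000e-02  7.403e+01] g 0.0932 F [ 0.2  0.7 -0.2]
N 24 row [-0.173  1.085  0.045] [0.    0.    0.834]
```

```bash
python3 -m jog '[[[1,-0.15,0.96,0.04,0,0,0.74],[1,-0.15,0.96,0.04,0,0,0.74],[1,-0.15,0.96,0.04,0,0,0.74],[1,-0.15,0.96,0.04,0,0,0.74],[1,-0.15,0.96,0.04,0,0,0.74],[1,-0.15,0.96,0.04,0,0,0.74],[1,-0.15,0.96,0.04,0,0,0.74],[1,-0.15,0.96,0.04,0,0,0.74],[1,-0.15,0.96,0.04,0,0,0.74],[1,-0.15,0.96,0.04,0,0,0.74],[1,-0.15,0.96,0.04,0,0,0.74],[1,-0.15,0.96,0.04,0,0,0.74]]]' 25
python3 - <<'E'
from h import *
plan([.457,-.237,.20],[180,0,-26],18)
E
```

```text
clock: 1.1
position: [0.5102, 0.3128, 0.2172]
tool_rot: [179.9, 0.5, 28.2]
ft_force: [1.1, -0.1, 0.4]
gripper_width: 0.0931
now 1.1 [0.5102 0.3128 0.2172] [179.87   0.48  28.23] g 0.0931 F [ 1.1 -0.1  0.4]
N 18 row [-0.113  0.788  0.026] [0.004 0.004 0.603]
```

```bash
python3 -m jog '[[[1,-0.11,0.8,0,0,0,0.6],[1,-0.11,0.8,0,0,0,0.6],[1,-0.11,0.8,0,0,0,0.6],[1,-0.11,0.8,0,0,0,0.6],[1,-0.11,0.8,0,0,0,0.6],[1,-0.11,0.8,0,0,0,0.6],[1,-0.11,0.8,0,0,0,0.6],[1,-0.11,0.8,0,0,0,0.6],[1,-0.11,0.8,0,0,0,0.6],[1,-0.11,0.8,0,0,0,0.6],[1,-0.11,0.8,0,0,0,0.6],[1,-0.11,0.8,0,0,0,0.6]]]'
python3 - <<'E'
from h import *
plan([.457,-.237,.12],[180,0,-26],10)
E
```

```text
clock: 2.1
position: [0.5293, -0.0885, 0.215]
tool_rot: [179.5, 0.6, -9.8]
ft_force: [-0.1, -0.7, 0.6]
gripper_width: 0.0933
now 2.1 [ 0.5293 -0.0885  0.215 ] [179.46   0.64  -9.81] g 0.0933 F [-0.1 -0.7  0.6]
N 10 row [-0.063  0.408  0.24 ] [0.013 0.011 0.324]
```

```bash
python3 -m jog '[[[1,-0.06,0.41,0.2,0.01,0.01,0.32],[1,-0.06,0.41,0.2,0.01,0.01,0.32],[1,-0.06,0.41,0.2,0.01,0.01,0.32],[1,-0.06,0.41,0.2,0.01,0.01,0.32],[1,-0.06,0.41,0.2,0.01,0.01,0.32],[1,-0.06,0.41,0.2,0.01,0.01,0.32],[1,-0.06,0.41,0.2,0.01,0.01,0.32],[1,-0.06,0.41,0.2,0.01,0.01,0.32],[1,-0.06,0.41,0.2,0.01,0.01,0.32],[1,-0.06,0.41,0.2,0.01,0.01,0.32]]]'
python3 - <<'E'
from h import *
plan([.457,-.237,.08],[180,0,-26],3)
E
```

```text
clock: 2.93
position: [0.4507, -0.2481, 0.1322]
tool_rot: [179.9, 0.1, -27.0]
ft_force: [-0.1, -0.3, 0.2]
gripper_width: 0.093
now 2.9333 [ 0.4507 -0.2481  0.1322] [ 1.7987e+02  5.0000e-02 -2.7000e+01] g 0.093 F [-0.1 -0.3  0.2]
N 3 row [ 0.005 -0.107  0.434] [ 0.009  0.004 -0.067]
```

```bash
python3 -m jog '[[[1,0,-0.11,0.43,0,0,-0.07],[1,0,-0.11,0.43,0,0,-0.07],[1,0,-0.11,0.43,0,0,-0.07],[1,0,0,0.4,0,0,0],[1,0,0,0.4,0,0,0],[1,0,0,0,0,0,0]]]'
python3 - <<'E'
from h import *
plan([.457,-.237,.029],[180,0,-26],2)
E
```

```text
clock: 3.43
position: [0.4531, -0.2386, 0.0426]
tool_rot: [179.8, 0.2, -26.3]
ft_force: [-0.9, -0.5, -0.8]
gripper_width: 0.0933
now 3.4333 [ 0.4531 -0.2386  0.0426] [179.84   0.2  -26.3 ] g 0.0933 F [-0.9 -0.5 -0.8]
N 2 row [ 0.035 -0.039  0.17 ] [ 0.016  0.02  -0.03 ]
```

```bash
python3 -m jog '[[[1,0.04,-0.04,0.17,0.02,0.02,0],[1,0.04,-0.04,0.16,0.02,0.02,0],[-1,0,0,0,0,0,0],[-1,0,0,0,0,0,0],[-1,0,0,0,0,0,0],[-1,0,0,0,0,0,0],[-1,0,0,0,0,0,0],[-1,0,0,0,0,0,0]]]' 25
python3 - <<'E'
from h import *
plan([.457,-.237,.029],[180,0,-26],2)
E
```

```text
clock: 4.1
position: [0.4591, -0.2376, 0.0317]
tool_rot: [-179.9, -0.2, -26.3]
ft_force: [-0.1, -0.2, 0.5]
gripper_width: 0.0577
now 4.1 [ 0.4591 -0.2376  0.0317] [-179.95   -0.19  -26.3 ] g 0.0577 F [-0.1 -0.2  0.5]
N 2 row [-0.026  0.005  0.034] [-0.005 -0.019 -0.03 ]
```

```bash
python3 -m jog '[[[-1,0,0,0.08,0,0,0],[-1,0,0,0,0,0,0],[-1,0,0,0,0,0,0],[-1,0,0,0,0,0,0],[-1,0,0,0,0,0,0],[-1,0,0,0,0,0,0]]]' 25
python3 - <<'E'
from h import *
plan([.457,-.237,.12],[180,0,-26],4)
E
```

```text
clock: 4.6
position: [0.4593, -0.2378, 0.0289]
tool_rot: [-179.9, -0.2, -26.3]
ft_force: [-0.3, 0.1, 0.3]
gripper_width: 0.0394
now 4.6 [ 0.4593 -0.2378  0.0289] [-179.95   -0.25  -26.3 ] g 0.0394 F [-0.3  0.1  0.3]
N 4 row [-0.014  0.002 -0.569] [-0.002 -0.012 -0.015]
```

Gripped, with the opening at 39.4 mm, about the drum's diameter. I'll lift and look at how the roller sits in the jaws.

```bash
python3 -m jog '[[[-1,0,0,-0.3,0,0,0],[-1,0,0,-0.6,0,0,0],[-1,0,0,-0.9,0,0,0],[-1,0,0,-0.9,0,0,0],[-1,0,0,-0.9,0,0,0],[-1,0,0,0,0,0,0]]]' 25
python3 - <<'E'
from h import *
for n in I:
    p,d=imaging.read_camera(n);cv2.imwrite(f"pics/{n}1.png",p)
    v,u=np.mgrid[:400,:640];o,r=ray(n,np.c_[u.ravel(),v.ravel()]);np.save(f"pics/{n}W1.npy",(o+r*d.reshape(-1,1)).reshape(400,640,3))
s=cv2.imread("pics/side1.png")[120:260,270:450];cv2.imwrite("pics/s1c.png",cv2.resize(s,None,fx=4,fy=4))
plan([.6225,.1275,.18],[180,0,14.4],12)
E
```

```text
clock: 5.1
position: [0.4561, -0.2361, 0.1787]
tool_rot: [-179.9, 0.2, -26.3]
ft_force: [0.9, -0.1, -2.3]
gripper_width: 0.0391
now 5.2 [ 0.4549 -0.2354  0.1726] [-179.9     0.56  -26.3 ] g 0.0396 F [ 0.1 -0.7 -3.8]
N 12 row [ 0.251 -0.813 -0.015] [-0.005  0.008 -0.678]
```

View pics/s1c.png

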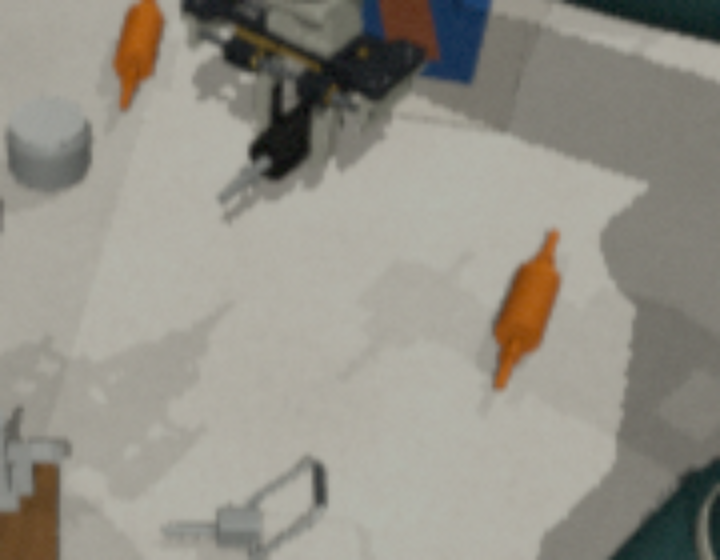

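View pics/top1.png

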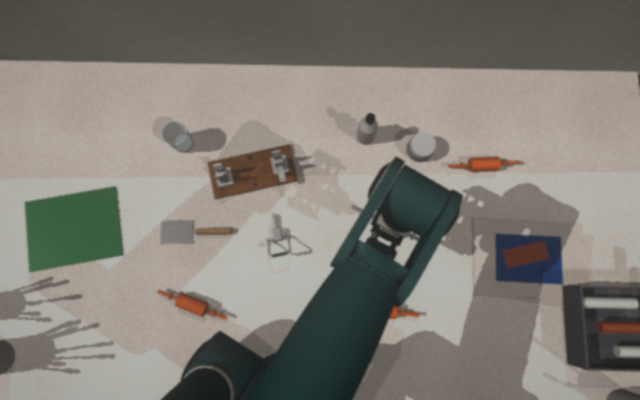

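```bash
python3 -m jog '[[[-1,0.12,-0.4,-0.1,0,0,-0.3],[-1,0.25,-0.8,-0.08,0,0,-0.68],[-1,0.25,-0.8,-0.05,0,0,-0.68],[-1,0.25,-0.8,-0.02,0,0,-0.68],[-1,0.25,-0.8,-0.02,0,0,-0.68],[-1,0.25,-0.8,-0.02,0,0,-0.68],[-1,0.25,-0.8,-0.02,0,0,-0.68],[-1,0.25,-0.8,-0.02,0,0,-0.68],[-1,0.25,-0.8,-0.02,0,0,-0.68],[-1,0.25,-0.8,-0.02,0,0,-0.68],[-1,0.2,-0.6,-0.02,0,0,-0.5],[-1,0.1,-0.3,0,0,0,-0.3]]]'
python3 - <<'E'
from h import *
plan([.6225,.1275,.15],[180,0,14.4],6)
E
```

```text
clock: 6.2
position: [0.6118, 0.0903, 0.1656]
tool_rot: [-179.1, 2.1, 11.1]
ft_force: [-0.7, -0.5, -2.9]
gripper_width: 0.0395
now 6.2 [0.6118 0.0903 0.1656] [-179.07    2.08   11.14] g 0.0395 F [-0.7 -0.5 -2.9]
N 6 row [ 0.078 -0.141  0.065] [-0.033  0.069 -0.109]
```

```bash
python3 -m jog '[[[-1,0.08,-0.14,0.06,-0.03,0.07,-0.11],[-1,0.08,-0.14,0.06,-0.03,0.07,-0.11],[-1,0.08,-0.14,0.06,-0.03,0.07,-0.11],[-1,0.08,-0.14,0.06,-0.03,0.07,-0.11],[-1,0.08,-0.14,0.06,-0.03,0.07,-0.11],[-1,0.08,-0.14,0.06,-0.03,0.07,-0.11],[-1,0,0,0,0,0,0],[-1,0,0,0,0,0,0]]]'
python3 - <<'E'
from h import *
plan([.6225,.1275,.125],[180,0,14.4],4)
E
```

```text
clock: 6.87
position: [0.6218, 0.1285, 0.1441]
tool_rot: [180.0, 0.2, 14.6]
ft_force: [0.2, -1.1, -3.9]
gripper_width: 0.0393
now 6.8667 [0.6218 0.1285 0.1441] [1.7999e+02 1.5000e-01 1.4570e+01] g 0.0393 F [ 0.2 -1.1 -3.9]
N 4 row [0.003 0.007 0.12 ] [0.001 0.008 0.009]
```

Next I'll bring it to just above the mouth and check the axle ends in both views.

```bash
python3 -m jog '[[[-1,0,0.01,0.12,0,0.01,0.01],[-1,0,0.01,0.12,0,0.01,0.01],[-1,0,0.01,0.12,0,0.01,0.01],[-1,0,0,0.12,0,0,0],[-1,0,0,0,0,0,0]]]'
python3 - <<'E'
from h import *
for n in I:
    p,d=imaging.read_camera(n);cv2.imwrite(f"pics/{n}2.png",p)
    v,u=np.mgrid[:400,:640];o,r=ray(n,np.c_[u.ravel(),v.ravel()]);np.save(f"pics/{n}W2.npy",(o+r*d.reshape(-1,1)).reshape(400,640,3))
s=cv2.imread("pics/side2.png")[200:310,220:330];cv2.imwrite("pics/s2c.png",cv2.resize(s,None,fx=5,fy=5))
s=cv2.imread("pics/top2.png")[110:220,190:330];cv2.imwrite("pics/t2c.png",cv2.resize(s,None,fx=5,fy=5))
plan([.6225,.1275,.125],[180,0,14.4],4)
E
```

```text
clock: 7.28
position: [0.6223, 0.126, 0.1234]
tool_rot: [180.0, -0.0, 14.3]
ft_force: [0.1, 0.1, -4.3]
gripper_width: 0.0393
now 7.3833 [0.6226 0.1261 0.1244] [ 1.7997e+02 -1.0000e-01  1.4310e+01] g 0.0392 F [ 1.4 -0.5 -2.5]
N 4 row [ 0.002 -0.008 -0.004] [ 0.002 -0.005 -0.004]
```

View pics/s2c.png

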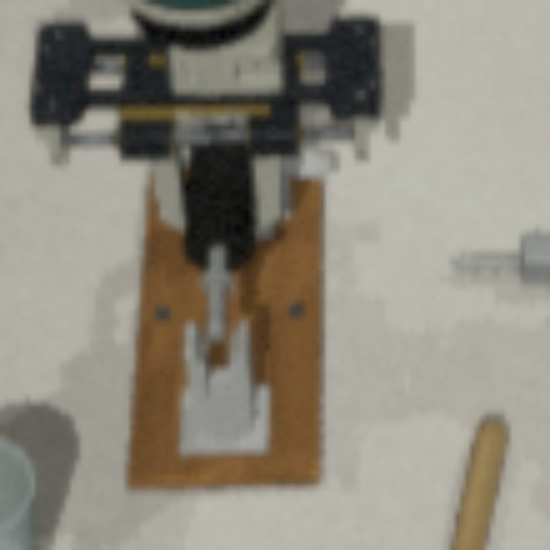

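View pics/t2c.png

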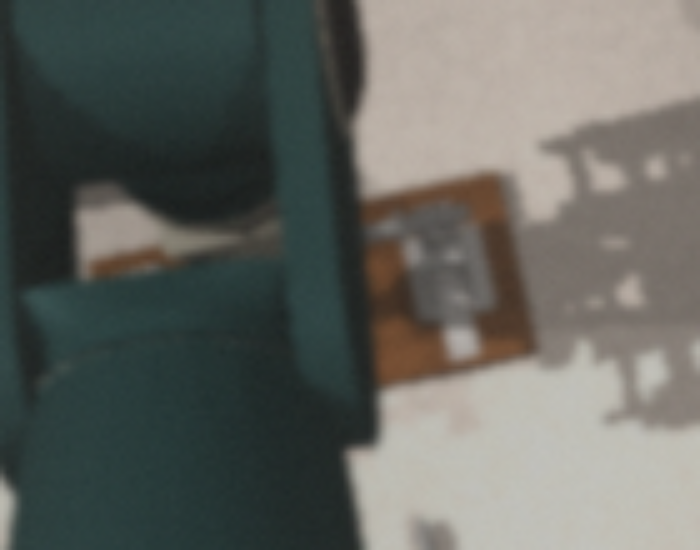

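```bash
python3 - <<'E'
from h import *
np.set_printoptions(precision=1,suppress=True)
W=np.load("pics/sideW2.npy")*1000
# stand frame
th=np.radians(14.4);Rm=np.array([[np.cos(th),np.sin(th)],[-np.sin(th),np.cos(th)]])
def loc(w): return np.c_[(w[:,:2]-[622.5,127.7])@Rm.T,w[:,2]]
q=W[245:272,255:272].reshape(-1,3);q=loc(q[(q[:,2]>95)&(q[:,2]<150)])
for a in range(40,120,8):
    k=q[(q[:,1]>=a)&(q[:,1]<a+8)]
    if len(k):print(a,len(k),k.mean(0))
W=np.load("pics/topW2.npy")*1000
q=W[140:185,262:300].reshape(-1,3);q=loc(q[(q[:,2]>95)&(q[:,2]<150)])
for a in range(-120,-40,8):
    k=q[(q[:,1]>=a)&(q[:,1]<a+8)]
    if len(k):print(a,len(k),k.mean(0))
E
```

```text
40 30 [ -2.8  42.  122. ]
48 6 [ -2.4  52.6 119.1]
56 15 [ -3.1  61.2 118.1]
64 11 [ -2.2  67.2 120.1]
72 8 [ -3.   75.2 118.2]
80 6 [ -2.5  84.6 119.2]
88 11 [ -2.6  92.4 117.3]
96 6 [ -1.8  97.6 115.2]
-104 7 [ -0.6 -98.6 118.2]
-96 12 [ -1.3 -92.1 118.4]
-88 11 [ -1.2 -84.1 118.6]
-80 12 [ -1.  -76.3 119.4]
-72 16 [ -2.  -67.4 119.6]
-64 14 [ -1.6 -60.5 120.1]
-56 11 [ -1.3 -52.  118.9]
-48 5 [ -2.4 -46.  120. ]
```

Axle is level, about 1 mm toward -x of the slots and centred lengthwise. Lowering now.

```bash
python3 -m jog '[[[-1,0.03,-0.01,0.2,0,0,0],[-1,0,-0.01,0.25,0,0,0],[-1,0,0,0.25,0,0,0],[-1,0,0,0.25,0,0,0],[-1,0,0,0.2,0,0,0],[-1,0,0,0,0,0,0]]]'
python3 - <<'E'
from h import *
plan([.6232,.1275,.0595],[180,0,14.4],4)
E
```

```text
clock: 7.88
position: [0.6236, 0.1273, 0.0735]
tool_rot: [180.0, -0.1, 14.3]
ft_force: [-0.0, 0.6, -3.4]
gripper_width: 0.0394
now 7.8833 [0.6236 0.1273 0.0735] [ 1.7997e+02 -1.0000e-01  1.4310e+01] g 0.0394 F [-0.   0.6 -3.4]
N 4 row [-0.002 -0.002  0.087] [ 0.002 -0.005 -0.004]
```

```bash
python3 -m jog '[[[-1,0,0,0.1,0,0,0],[-1,0,0,0.1,0,0,0],[-1,0,0,0.08,0,0,0],[-1,0,0,0.05,0,0,0],[-1,0,0,0,0,0,0]]]'
```

```text
clock: 8.3
position: [0.6238, 0.1274, 0.0589]
tool_rot: [180.0, -0.1, 14.3]
ft_force: [-0.2, 0.4, -3.7]
gripper_width: 0.0393
```

```bash
python3 -m jog '[[[-1,0,0,0.03,0,0,0],[0.3,0,0,0,0,0,0],[0.3,0,0,0,0,0,0],[0.3,0,0,0,0,0,0],[0.3,0,0,0,0,0,0],[0.3,0,0,-0.2,0,0,0],[0.3,0,0,-0.5,0,0,0],[0.3,0,0,-0.9,0,0,0],[0.3,0,0,-0.9,0,0,0],[0.3,0,0,-0.9,0,0,0],[0.3,0,0,0,0,0,0]]]'
python3 - <<'E'
from h import *
p,d=imaging.read_camera("side");cv2.imwrite("pics/side3.png",p)
s=p[200:310,220:330];cv2.imwrite("pics/s3c.png",cv2.resize(s,None,fx=5,fy=5))
plan([.4464,.0491,.15],[180,0,-77.7],20)
plan([.4464,.0491,.15],[180,0,102.3],20)
E
```

```text
clock: 9.22
position: [0.6231, 0.1273, 0.2033]
tool_rot: [180.0, -0.1, 14.3]
ft_force: [0.6, -0.2, 1.5]
gripper_width: 0.06
now 9.2667 [0.6226 0.1272 0.2002] [179.98  -0.    14.32] g 0.0604 F [-0.1 -0.6 -0.6]
N 20 row [-0.161  0.216  0.063] [ 0.   -0.    0.92]
now 9.2667 [0.6226 0.1272 0.2002] [179.98  -0.    14.32] g 0.0604 F [-0.1 -0.6 -0.6]
N 20 row [-0.225 -0.142  0.063] [ 0.    0.   -0.88]
```

View pics/s3c.png

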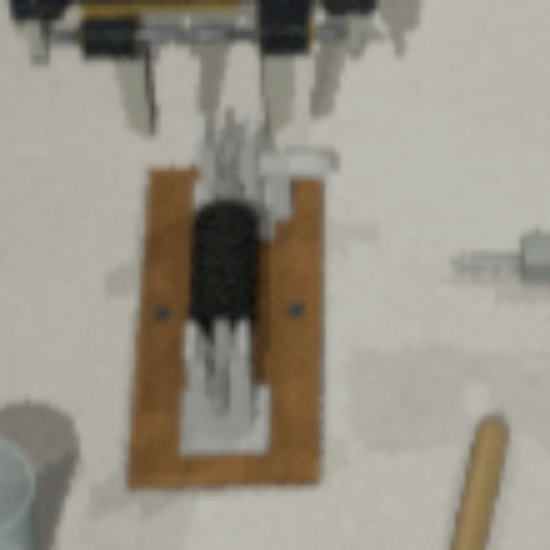

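The axle sits in the slots in the side view, with the drum at crop (225,265) between the brackets. Next, the pin.

```bash
python3 -m jog '[[[0.3,-0.16,0.22,0.06,0,0,0.92],[0.3,-0.16,0.22,0.06,0,0,0.92],[0.3,-0.16,0.22,0.06,0,0,0.92],[0.3,-0.16,0.22,0.06,0,0,0.92],[0.3,-0.16,0.22,0.06,0,0,0.92],[0.3,-0.16,0.22,0.06,0,0,0.92],[0.3,-0.16,0.22,0.06,0,0,0.92],[0.3,-0.16,0.22,0.06,0,0,0.92],[0.3,-0.16,0.22,0.06,0,0,0.92],[0.3,-0.16,0.22,0.06,0,0,0.92],[0.3,-0.16,0.22,0.06,0,0,0.92],[0.3,-0.16,0.22,0.06,0,0,0.92]]]'
python3 - <<'E'
from h import *
plan([.4464,.0491,.11],[180,0,-77.7],9)
E
```

```text
clock: 10.27
position: [0.5246, 0.04, 0.1655]
tool_rot: [179.8, 0.2, -43.3]
ft_force: [0.9, -0.4, 1.0]
gripper_width: 0.0604
now 10.2667 [0.5246 0.04   0.1655] [ 1.798e+02  1.700e-01 -4.331e+01] g 0.0604 F [ 0.9 -0.4  1. ]
N 9 row [-0.136  0.174  0.155] [0.005 0.002 0.764]
```

```bash
python3 -m jog '[[[0.3,-0.14,0.17,0.15,0,0,0.76],[0.3,-0.14,0.17,0.15,0,0,0.76],[0.3,-0.14,0.17,0.15,0,0,0.76],[0.3,-0.14,0.17,0.15,0,0,0.76],[0.3,-0.14,0.17,0.15,0,0,0.76],[0.3,-0.14,0.17,0.15,0,0,0.76],[0.3,-0.14,0.17,0.15,0,0,0.76],[0.3,-0.14,0.17,0.15,0,0,0.76],[0.3,-0.14,0.17,0.1,0,0,0.76],[0.3,0,0,0,0,0,0]]]'
python3 - <<'E'
from h import *
plan([.4464,.0491,.06],[180,0,-77.7],4)
E
```

```text
clock: 11.1
position: [0.439, 0.0512, 0.1059]
tool_rot: [179.4, 0.1, -79.6]
ft_force: [-0.4, 0.6, -0.0]
gripper_width: 0.0607
now 11.1 [0.439  0.0512 0.1059] [ 1.7937e+02  7.0000e-02 -7.9650e+01] g 0.0607 F [-0.4  0.6 -0. ]
N 4 row [ 0.022 -0.045  0.287] [ 0.032  0.004 -0.097]
```

```bash
python3 -m jog '[[[0.3,0.02,-0.05,0.28,0.03,0,-0.1],[0.3,0.02,-0.05,0.28,0.03,0,-0.1],[0.3,0.02,-0.05,0.28,0.03,0,-0.1],[0.3,0.02,-0.05,0.28,0.03,0,-0.1],[0.3,0,0,0,0,0,0]]]'
python3 - <<'E'
from h import *
plan([.4472,.0491,.0285],[180,0,-77.7],3)
E
```

```text
clock: 11.52
position: [0.449, 0.049, 0.0572]
tool_rot: [-179.9, 0.0, -76.7]
ft_force: [-1.3, 1.1, -0.9]
gripper_width: 0.0606
now 11.5167 [0.449  0.049  0.0572] [-1.7988e+02  4.0000e-02 -7.6740e+01] g 0.0606 F [-1.3  1.1 -0.9]
N 3 row [-0.004  0.015  0.239] [-0.008  0.003  0.064]
```

```bash
python3 -m jog '[[[0.3,0,0.01,0.24,0,0,0.06],[0.3,0,0.01,0.24,0,0,0.06],[0.3,0,0.01,0.2,0,0,0.06],[0.3,0,0,0,0,0,0]]]'
python3 - <<'E'
from h import *
plan([.4472,.0491,.0285],[180,0,-77.7],1)
E
```

```text
clock: 11.85
position: [0.4483, 0.0483, 0.027]
tool_rot: [-179.9, 0.0, -77.6]
ft_force: [-0.7, -1.0, -0.3]
gripper_width: 0.0603
now 11.85 [0.4483 0.0483 0.027 ] [-1.7992e+02  5.0000e-02 -7.7550e+01] g 0.0603 F [-0.7 -1.  -0.3]
N 1 row [-0.025  0.023 -0.038] [-0.016  0.01   0.029]
```

```bash
python3 -m jog '[[[0.3,-0.02,0.02,-0.02,0,0,0],[-1,0,0,0,0,0,0],[-1,0,0,0,0,0,0],[-1,0,0,0,0,0,0],[-1,0,0,0,0,0,0],[-1,0,0,0,0,0,0],[-1,0,0,0,0,0,0],[-1,0,0,0,0,0,0],[-1,0,0,0,0,0,0]]]' 45
python3 - <<'E'
from h import *
plan([.4472,.0491,.1],[180,0,-77.7],4)
E
```

```text
clock: 12.6
position: [0.448, 0.0491, 0.0294]
tool_rot: [-179.8, 0.0, -77.5]
ft_force: [-0.1, -0.3, -1.0]
gripper_width: 0.0196
now 12.6 [0.448  0.0491 0.0294] [-1.7979e+02  2.0000e-02 -7.7510e+01] g 0.0196 F [-0.1 -0.3 -1. ]
N 4 row [-0.001  0.004 -0.441] [-0.011  0.001  0.01 ]
```

```bash
python3 -m jog '[[[-1,0,0,-0.3,0,0,0],[-1,0,0,-0.6,0,0,0],[-1,0,0,-0.8,0,0,0],[-1,0,0,-0.4,0,0,0],[-1,0,0,0,0,0,0]]]' 45
python3 - <<'E'
from h import *
plan([.5664,.0307,.13],[180,0,-75.6],6)
E
```

```text
clock: 13.02
position: [0.4461, 0.0489, 0.1179]
tool_rot: [180.0, 0.1, -77.5]
ft_force: [0.1, -0.1, -0.9]
gripper_width: 0.0197
now 13.0167 [0.4461 0.0489 0.1179] [ 1.7997e+02  7.0000e-02 -7.7510e+01] g 0.0197 F [ 0.1 -0.1 -0.9]
N 6 row [ 0.189 -0.47  -0.051] [ 0.001  0.002 -0.064]
```

```bash
python3 -m jog '[[[-1,0.1,-0.25,-0.05,0,0,-0.06],[-1,0.19,-0.47,-0.05,0,0,-0.06],[-1,0.19,-0.47,-0.05,0,0,-0.06],[-1,0.19,-0.47,-0.05,0,0,-0.06],[-1,0.19,-0.47,-0.05,0,0,-0.06],[-1,0.15,-0.35,-0.05,0,0,-0.06],[-1,0,0,0,0,0,0],[-1,0,0,0,0,0,0]]]' 45
python3 - <<'E'
from h import *
plan([.5664,.0307,.0854],[180,0,-75.6],6)
E
```

```text
clock: 13.68
position: [0.5553, 0.0317, 0.1283]
tool_rot: [180.0, 0.1, -75.6]
ft_force: [-0.6, -0.9, -2.1]
gripper_width: 0.0197
now 13.6833 [0.5553 0.0317 0.1283] [ 1.7996e+02  8.0000e-02 -7.5610e+01] g 0.0197 F [-0.6 -0.9 -2.1]
N 6 row [ 0.016 -0.044  0.179] [ 0.001  0.003 -0.   ]
```

```bash
python3 -m jog '[[[-1,0,-0.02,0.18,0,0,0],[-1,0.01,-0.03,0.18,0,0,0],[-1,0.02,-0.03,0.18,0,0,0],[-1,0.02,-0.03,0.18,0,0,0],[-1,0.02,-0.03,0.18,0,0,0],[-1,0.02,-0.03,0.13,0,0,0],[-1,0,0,0,0,0,0],[-1,0,0,0,0,0,0]]]' 45
python3 - <<'E'
from h import *
for n in I:
    p,d=imaging.read_camera(n);cv2.imwrite(f"pics/{n}4.png",p)
    v,u=np.mgrid[:400,:640];o,r=ray(n,np.c_[u.ravel(),v.ravel()]);np.save(f"pics/{n}W4.npy",(o+r*d.reshape(-1,1)).reshape(400,640,3))
s=cv2.imread("pics/side4.png")[190:310,230:350];cv2.imwrite("pics/s4c.png",cv2.resize(s,None,fx=5,fy=5))
s=cv2.imread("pics/top4.png")[120:220,200:340];cv2.imwrite("pics/t4c.png",cv2.resize(s,None,fx=5,fy=5))
plan([.5664,.0307,.0854],[180,0,-75.6],1)
E
```

```text
clock: 14.35
position: [0.5595, 0.0303, 0.08]
tool_rot: [179.8, 0.1, -75.6]
ft_force: [0.4, -0.1, -1.6]
gripper_width: 0.0197
now 14.45 [0.5596 0.0303 0.0804] [ 1.7979e+02  1.3000e-01 -7.5600e+01] g 0.0198 F [ 0.1 -0.5 -2.1]
N 1 row [ 0.033 -0.165 -0.126] [0.043 0.026 0.001]
```

View pics/s4c.png

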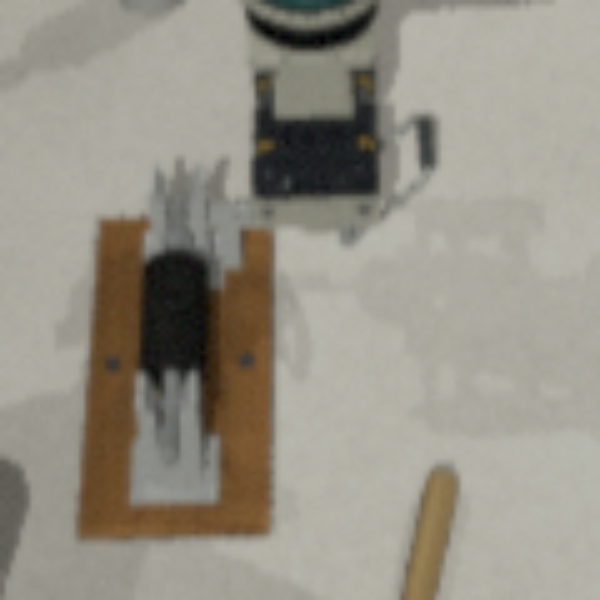

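View pics/t4c.png

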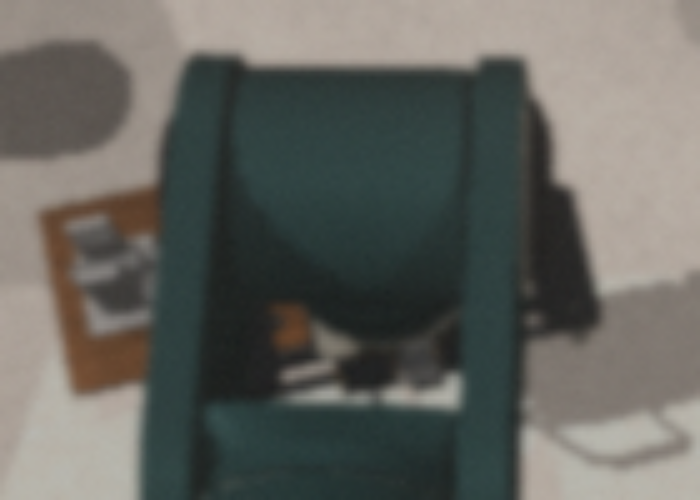

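```bash
python3 -m jog '[[[-1,0.03,-0.05,-0.13,0.04,0.03,0],[-1,0,-0.05,0,0,0,0],[-1,0,-0.05,0,0,0,0],[-1,0,0,0,0,0,0]]]' 45
python3 - <<'E'
from h import *
W=np.load("pics/sideW4.npy")*1000
th=np.radians(14.4);Rm=np.array([[np.cos(th),np.sin(th)],[-np.sin(th),np.cos(th)]])
np.set_printoptions(precision=1,suppress=True)
for n in I:
    W=np.load(f"pics/{n}W4.npy")*1000
    b=W[210:235,305:322].reshape(-1,3) if n=="side" else W[185:222,255:295].reshape(-1,3)
    b=np.c_[(b[:,:2]-[622.5,127.7])@Rm.T,b[:,2]];
    k=b[(b[:,0]<-115)&(b[:,2]>105)&(b[:,2]<150)]
    if len(k):print(n,len(k),k.mean(0),k.min(0),k.max(0))
plan([.5664,.0307,.0854],[180,0,-75.6],1)
s=env.get_state();print(Rm@(s['position'][:2]*1000-[622.5,127.7]))
E
```

```text
clock: 14.78
position: [0.5671, 0.0307, 0.0879]
tool_rot: [-179.8, -0.1, -75.6]
ft_force: [0.3, 0.2, -1.7]
gripper_width: 0.0199
side 46 [-147.9  -70.3  116.7] [-154.9 -104.7  105.1] [-120.1    9.   149.2]
top 8 [-120.2  -63.4  146.6] [-121.2  -92.5  144.4] [-119.5  -44.3  149.4]
now 14.7833 [0.6 0.  0.1] [-179.8   -0.1  -75.6] g 0.0199 F [ 0.3  0.2 -1.7]
N 1 row [-0.   0.   0.1] [-0. -0.  0.]
[-77.7 -80.2]
```

```bash
python3 -m jog '[[[-1,0,0,0.06,0,0,0],[-1,0,-0.1,0,0,0,0],[-1,0,-0.1,0,0,0,0],[-1,0,0,0,0,0,0]]]' 45
cat >>h.py <<'E'
def loc():
    s=env.get_state();c,q=np.cos(np.radians(14.4)),np.sin(np.radians(14.4));R=np.array([[c,q],[-q,c]])
    print("stand-frame TCP mm",(R@(s['position'][:2]*1000-[622.5,127.7])).round(1),(s['position'][2]*1000).round(1),s['tool_rot'].round(2),"F stand",(R@s['ft_force'][:2]).round(1),s['ft_force'][2].round(1),"T",s['torque'].round(2),"g",s['gripper_width'].round(4),"t",s['clock'])
E
python3 -c "
from h import *
loc()"
```

```text
clock: 15.12
position: [0.5759, 0.0329, 0.0856]
tool_rot: [-179.8, -0.1, -75.6]
ft_force: [0.2, -0.1, -2.0]
gripper_width: 0.0198Traceback (most recent call last):
  File "<string>", line 3, in <module>
    loc()
    ~~~^^
  File "h.py", line 35, in loc
    print("stand-frame TCP mm",(R@(s['position'][:2]*1000-[622.5,127.7])).round(1),(s['position'][2]*1000).round(1),s['tool_rot'].round(2),"F stand",(R@s['ft_force'][:2]).round(1),s['ft_force'][2].round(1),"T",s['torque'].round(2),"g",s['gripper_width'].round(4),"t",s['clock'])
                                                                                                                                                                                                                                           ^^^^^^^^^^^^^^^^^^^^^^^^
AttributeError: 'float' object has no attribute 'round'
```

```bash
sed -i "s/s\['gripper_width'\].round(4)/s['gripper_width']/" h.py; python3 -c "
from h import *
loc()"; python3 -m jog '[[[-1,0,-0.1,0,0,0,0],[-1,0,-0.1,0,0,0,0],[-1,0,0,0,0,0,0]]]' 45; python3 -c "
from h import *
loc()"
```

```text
stand-frame TCP mm [-68.7 -80.2] 85.6 [-1.798e+02 -8.000e-02 -7.560e+01] F stand [ 0.1 -0.1] -2.0 T [0.   0.14 0.  ] g 0.019826950226822515 t 15.1167
clock: 15.37
position: [0.5845, 0.0352, 0.0854]
tool_rot: [-179.8, -0.1, -75.6]
ft_force: [-0.0, 0.1, -2.1]
gripper_width: 0.0198
stand-frame TCP mm [-59.8 -80.1] 85.4 [-1.7983e+02 -7.0000e-02 -7.5600e+01] F stand [0.  0.1] -2.1 T [ 0.02  0.16 -0.05] g 0.019813010861278357 t 15.3667
```

The tip is inside the hole and there's no side force. Continuing.

```bash
python3 -m jog '[[[-1,0,-0.1,0,0,0,0],[-1,0,-0.1,0,0,0,0],[-1,0,-0.1,0,0,0,0],[-1,0,-0.1,0,0,0,0],[-1,0,0,0,0,0,0]]]' 45; python3 -c "
from h import *
loc()"
```

```text
clock: 15.78
position: [0.6019, 0.0397, 0.0854]
tool_rot: [-179.8, -0.1, -75.6]
ft_force: [0.7, -0.3, -1.4]
gripper_width: 0.0197
stand-frame TCP mm [-41.8 -80.1] 85.4 [-1.7983e+02 -7.0000e-02 -7.5590e+01] F stand [ 0.6 -0.4] -1.4 T [-0.03  0.15  0.02] g 0.019691731758222822 t 15.7833
```

Tip is now through the second prong. About 13 mm to go; I'll watch for contact.

```bash
python3 -m jog '[[[-1,0,-0.1,0,0,0,0],[-1,0,-0.1,0,0,0,0],[-1,0,-0.06,0,0,0,0],[-1,0,0,0,0,0,0]]]' 45; python3 -c "
from h import *
loc()"; python3 -m jog '[[[-1,0,-0.03,0.01,0,0,0],[-1,0,-0.03,0.01,0,0,0],[-1,0,0,0,0,0,0]]]' 45; python3 -c "
from h import *
loc()"
```

```text
clock: 16.12
position: [0.6132, 0.0426, 0.0853]
tool_rot: [-179.8, -0.1, -75.6]
ft_force: [-0.8, -0.7, -1.8]
gripper_width: 0.0194
stand-frame TCP mm [-30.2 -80.1] 85.3 [-1.7984e+02 -7.0000e-02 -7.5590e+01] F stand [-0.9 -0.5] -1.8 T [-0.09  0.14 -0.02] g 0.019430491813323555 t 16.1167
clock: 16.37
position: [0.6149, 0.043, 0.0844]
tool_rot: [-180.0, -0.1, -75.6]
ft_force: [0.8, -0.3, 0.2]
gripper_width: 0.0196
stand-frame TCP mm [-28.4 -80.1] 84.4 [-1.7999e+02 -6.0000e-02 -7.5590e+01] F stand [ 0.7 -0.5] 0.2 T [0.02 0.11 0.02] g 0.01963325324350095 t 16.3667
```

```bash
for i in 1; do python3 -m jog '[[[-1,0,-0.05,0,0,0,0],[-1,0,-0.05,0,0,0,0],[-1,0,0,0,0,0,0]]]' 45; python3 -c "
from h import *
loc()"; done
```

```text
clock: 16.62
position: [0.6147, 0.043, 0.0846]
tool_rot: [179.3, -0.0, -75.6]
ft_force: [0.5, 0.8, -1.4]
gripper_width: 0.0196
stand-frame TCP mm [-28.6 -80.1] 84.6 [ 1.7934e+02 -3.0000e-02 -7.5610e+01] F stand [0.7 0.7] -1.4 T [ 0.01  0.05 -0.  ] g 0.01957831223155641 t 16.6167
```

```bash
python3 -m jog '[[[-1,0,-0.08,0,0.1,0,0]]]' 45; python3 -c "
from h import *
loc()
plan([.6147,.043,.0846],[180,0,-75.6],1)"
```

```text
clock: 16.7
position: [0.6158, 0.0433, 0.0843]
tool_rot: [179.5, -0.0, -75.6]
ft_force: [-41.2, -8.0, 19.0]
gripper_width: 0.0197
stand-frame TCP mm [-27.5 -80.1] 84.3 [179.5   -0.   -75.62] F stand [-41.9   2.5] 19.0 T [-1.47  7.13 -0.02] g 0.01971441443103195 t 16.7
now 16.7 [0.6158 0.0433 0.0843] [179.5   -0.   -75.62] g 0.0197 F [-41.2  -8.   19. ]
N 1 row [-0.     0.028 -0.006] [ 0.1   -0.001 -0.004]
```

Firm stop at 42 N with the TCP where home was predicted. I'll release, back up and look.

```bash
python3 -m jog '[[[-1,0,0.02,0,0.05,0,0],[-0.2,0,0,0,0,0,0],[-0.2,0,0,0,0,0,0],[-0.2,0,0,0,0,0,0],[-0.2,0,0,0,0,0,0],[-0.2,0,0,-0.2,0,0,0],[-0.2,0,0,-0.5,0,0,0],[-0.2,0,0,-0.9,0,0,0],[-0.2,0,0,-0.9,0,0,0],[-0.2,0,0,-0.9,0,0,0]]]' 20; python3 - <<'E'
from h import *
loc()
plan([.4464,.0,.22],[180,0,-75.6],6)
for n in I:
    p,d=imaging.read_camera(n);cv2.imwrite(f"pics/{n}5.png",p)
    v,u=np.mgrid[:400,:640];o,r=ray(n,np.c_[u.ravel(),v.ravel()]);np.save(f"pics/{n}W5.npy",(o+r*d.reshape(-1,1)).reshape(400,640,3))
s=cv2.imread("pics/side5.png")[190:310,230:350];cv2.imwrite("pics/s5c.png",cv2.resize(s,None,fx=5,fy=5))
E
```

```text
clock: 17.53
position: [0.6132, 0.0433, 0.2187]
tool_rot: [179.1, 0.1, -75.6]
ft_force: [0.9, 0.6, 0.6]
gripper_width: 0.0372
stand-frame TCP mm [-30.  -79.5] 218.7 [ 1.7915e+02  1.4000e-01 -7.5620e+01] F stand [1.  0.4] 0.6 T [-0.05  0.16  0.01] g 0.037190308221704806 t 17.5333
now 17.5333 [0.6132 0.0433 0.2187] [ 1.7915e+02  1.4000e-01 -7.5620e+01] g 0.0372 F [0.9 0.6 0.6]
N 6 row [0.002 0.718 0.001] [ 0.028  0.005 -0.001]
```

View pics/s5c.png

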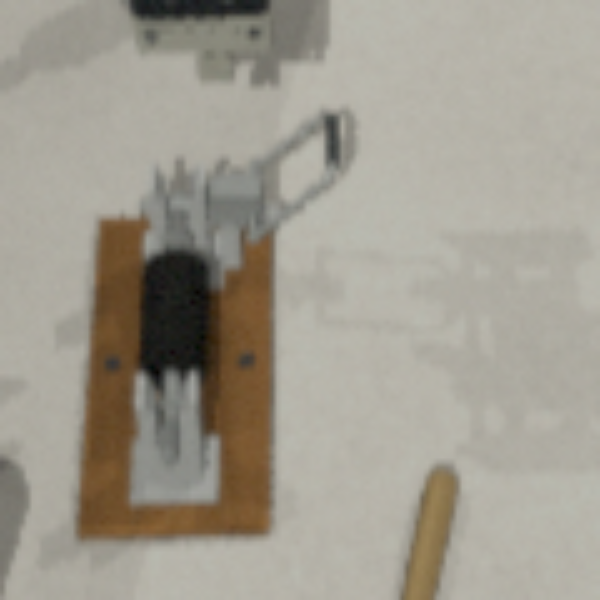

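```bash
python3 - <<'E'
from h import *
np.set_printoptions(precision=1,suppress=True)
th=np.radians(14.4);Rm=np.array([[np.cos(th),np.sin(th)],[-np.sin(th),np.cos(th)]])
for n,b in(("side",(212,236,288,302)),("top",(160,230,240,320))):
    W=np.load(f"pics/{n}W5.npy")*1000;w=W[b[0]:b[1],b[2]:b[3]].reshape(-1,3)
    w=np.c_[(w[:,:2]-[622.5,127.7])@Rm.T,w[:,2]]
    k=w[(w[:,2]>60)&(w[:,2]<150)&(w[:,0]>-120)&(w[:,0]<-55)];
    k=k[np.abs(k[:,1]+80)<45]
    t=k[k[:,2]>105]
    print(n,len(k),len(t), t.mean(0) if len(t) else 0)
E
```

```text
side 69 52 [-92.5 -75.6 118.2]
top 0 0 0
```

Bar is at stand (-92, about -80, 118), as computed. I'll narrow the jaws to a 16 mm gap, move behind the bar and lower.

```bash
python3 -m jog '[[[-0.66,0,0.5,0,0.03,0,0],[-0.66,0,0.6,0,0.03,0,0],[-0.66,0,0.6,0,0.03,0,0],[-0.66,0,0.4,0.1,0.03,0,0],[-0.66,0,0.2,0.3,0.03,0,0],[-0.66,0,0,0.4,0,0,0],[-0.66,0,0,0.4,0,0,0],[-0.66,0,0,0,0,0,0]]]' 20; python3 -c "
from h import *
loc()"
```

```text
clock: 18.3
position: [0.5245, 0.0199, 0.1812]
tool_rot: [-178.9, -0.1, -75.6]
ft_force: [-0.8, -0.4, -1.3]
gripper_width: 0.0157
stand-frame TCP mm [-121.7  -80. ] 181.2 [-1.7889e+02 -1.3000e-01 -7.5590e+01] F stand [-0.9 -0.2] -1.3 T [0.02 0.17 0.02] g 0.01569605371370873 t 18.3
```

```bash
python3 -m jog '[[[-0.66,0,0,0.4,-0.1,0,0],[-0.66,0,0,0.4,-0.1,0,0],[-0.66,0,0,0.4,0,0,0],[-0.66,0,0,0.2,0,0,0],[-0.66,0,0,0,0,0,0]]]' 20; python3 -c "
from h import *
loc()"
```

```text
clock: 18.72
position: [0.5259, 0.0201, 0.1225]
tool_rot: [-179.9, -0.2, -75.6]
ft_force: [-0.6, -0.2, 0.3]
gripper_width: 0.0157
stand-frame TCP mm [-120.3  -80.2] 122.5 [-1.7994e+02 -1.6000e-01 -7.5580e+01] F stand [-0.7 -0. ] 0.3 T [0.01 0.16 0.  ] g 0.015715945314274917 t 18.7167
```

```bash
python3 -m jog '[[[-0.66,0,-0.2,-0.04,0,0,0],[-0.66,0,-0.2,-0.03,0,0,0],[-0.66,0,-0.2,0,0,0,0],[-0.66,0,-0.2,0,0,0,0],[-0.66,0,-0.2,0,0,0,0],[-0.66,0,-0.2,0,0,0,0],[-0.66,0,-0.2,0,0,0,0],[-0.66,0,0,0,0,0,0]]]' 20; python3 - <<'E'
from h import *
loc()
p,d=imaging.read_camera("side");cv2.imwrite("pics/side6.png",p)
cv2.imwrite("pics/s6c.png",cv2.resize(p[190:310,230:350],None,fx=5,fy=5))
E
```

```text
clock: 19.38
position: [0.5882, 0.0359, 0.1283]
tool_rot: [-179.8, -0.2, -75.6]
ft_force: [-0.0, 1.1, -0.3]
gripper_width: 0.0156
stand-frame TCP mm [-56.1 -80.3] 128.3 [-179.78   -0.2   -75.57] F stand [0.2 1.1] -0.3 T [-0.07  0.18  0.03] g 0.015646229441899733 t 19.3833
```

View pics/s6c.png

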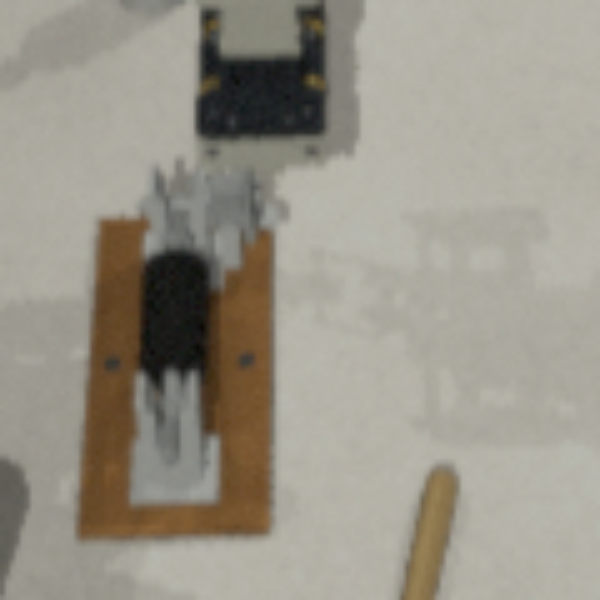

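The ring has gone up to about upright, hidden behind the gripper. I'll push it on over.

```bash
python3 -m jog '[[[-0.66,0,-0.2,0,0,0,0],[-0.66,0,-0.2,0,0,0,0],[-0.66,0,-0.2,0,0,0,0],[-0.66,0,-0.2,0,0,0,0],[-0.66,0,-0.2,0,0,0,0],[-0.66,0,-0.2,0,0,0,0],[-0.66,0,0,0,0,0,0]]]' 20; python3 - <<'E'
from h import *
loc()
for n in I:
    p,d=imaging.read_camera(n);cv2.imwrite(f"pics/{n}7.png",p)
    cv2.imwrite(f"pics/{n}7c.png",cv2.resize(p[190:310,230:350] if n=="side" else p[120:220,200:340],None,fx=5,fy=5))
E
```

```text
clock: 20.02
position: [0.6384, 0.0489, 0.1279]
tool_rot: [-179.9, -0.2, -75.6]
ft_force: [-0.4, -0.9, 0.7]
gripper_width: 0.0157
stand-frame TCP mm [ -4.2 -80.2] 127.9 [-179.85   -0.19  -75.58] F stand [-0.6 -0.7] 0.7 T [-0.02  0.22  0.02] g 0.015722702192061067 t 20.0167
```

View pics/side7c.png

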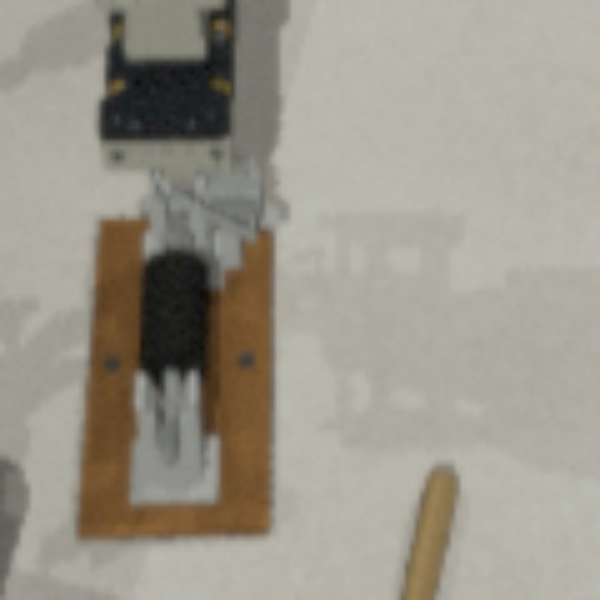

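```bash
python3 -m jog '[[[-0.66,0,-0.12,0,0,0,0],[-0.66,0,0,-0.2,0,0,0],[-0.66,0,0,-0.6,0,0,0],[-0.66,0,0,-0.4,0,0,0],[-0.66,0,-0.3,0,0,0,0],[-0.66,0,-0.3,0,0,0,0],[-0.66,0,0,0,0,0,0]]]' 20; python3 - <<'E'
from h import *
loc()
for n in I:
    p,d=imaging.read_camera(n);cv2.imwrite(f"pics/{n}8.png",p)
    cv2.imwrite(f"pics/{n}8c.png",cv2.resize(p[190:310,230:350] if n=="side" else p[120:220,200:340],None,fx=5,fy=5))
E
```

```text
clock: 20.7
position: [0.6653, 0.0559, 0.1821]
tool_rot: [-179.8, -0.2, -75.6]
ft_force: [0.6, -0.1, 1.0]
gripper_width: 0.0156
stand-frame TCP mm [ 23.6 -80.2] 182.1 [-179.76   -0.21  -75.61] F stand [ 0.6 -0.2] 1.0 T [-0.02  0.17 -0.01] g 0.015603836995516025 t 20.7
```

View pics/side8c.png

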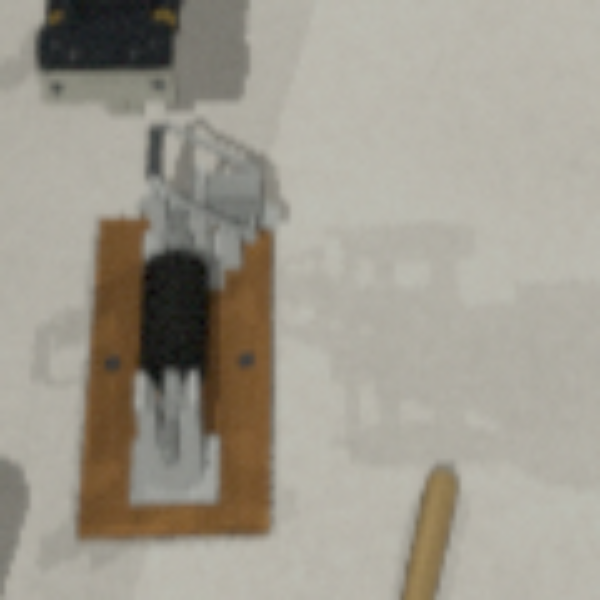

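View pics/top8c.png

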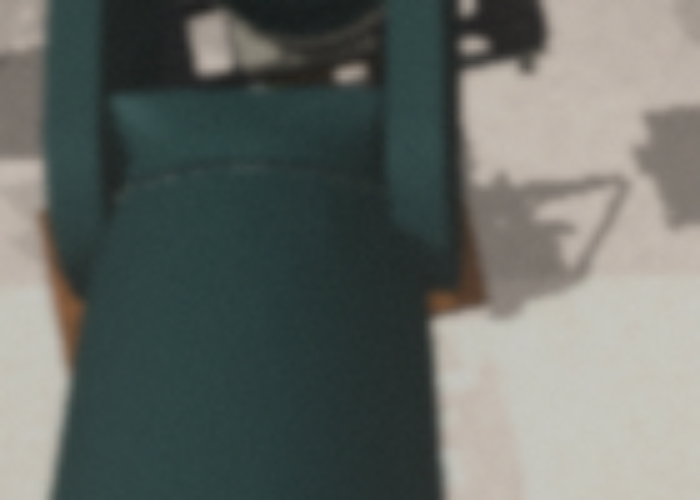

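```bash
python3 - <<'E'
from h import *
np.set_printoptions(precision=1,suppress=True)
# ray of bar centre px with plane stand-y=-80
o,d=ray("side",(261.0,220.0));th=np.radians(14.4);n=np.array([-np.sin(th),np.cos(th),0]);c=np.array([.6225,.1277,0])
t=((-.080)-n@(o-c))/(n@d[0]);X=o+t*d[0]-c;print((X@np.array([np.cos(th),np.sin(th),0]))*1e3,X[2]*1e3)
E
python3 -m jog '[[[-0.66,0,0.15,0.2,0,0,0],[-0.66,0,0.05,0.3,0,0,0],[-0.66,0,0,0.3,0,0,0],[-0.66,0,0,0,0,0,0]]]' 20; python3 -c "
from h import *
loc()"
```

```text
8.916321071411017 109.56411267898235
clock: 21.13
position: [0.6534, 0.0528, 0.1457]
tool_rot: [-179.9, -0.2, -75.6]
ft_force: [0.6, -0.5, -0.6]
gripper_width: 0.0157
stand-frame TCP mm [ 11.3 -80.2] 145.7 [-179.9    -0.2   -75.61] F stand [ 0.5 -0.6] -0.6 T [-0.09  0.15 -0.04] g 0.015716139493840774 t 21.1333
```

```bash
python3 -m jog '[[[-0.66,0,-0.02,0.15,0,0,0],[-0.66,0,-0.06,0.15,0,0,0],[-0.66,0,-0.06,0.15,0,0,0],[-0.66,0,-0.06,0.13,0,0,0],[-0.66,0,-0.06,0.13,0,0,0],[-0.66,0,-0.06,0.13,0,0,0],[-0.66,0,-0.05,0.13,0,0,0],[-0.66,0,0,0,0,0,0]]]' 20; python3 - <<'E'
from h import *
loc()
p,d=imaging.read_camera("side");cv2.imwrite("pics/side9.png",p)
cv2.imwrite("pics/side9c.png",cv2.resize(p[190:310,230:350],None,fx=5,fy=5))
E
```

```text
clock: 21.8
position: [0.6688, 0.0567, 0.107]
tool_rot: [-179.9, -0.2, -75.6]
ft_force: [-0.9, 0.2, -0.7]
gripper_width: 0.0162
stand-frame TCP mm [ 27.2 -80.3] 107.0 [-179.95   -0.2   -75.63] F stand [-0.8  0.4] -0.7 T [-0.01  0.16 -0.02] g 0.016196057078110893 t 21.8
```

View pics/side9c.png

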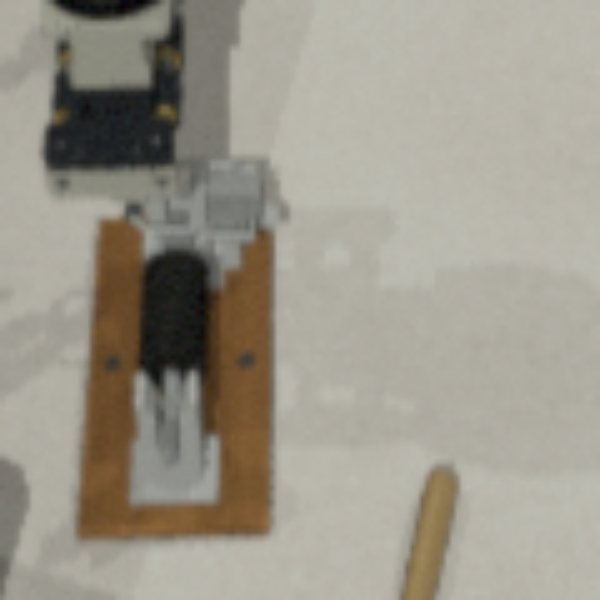

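```bash
python3 -m jog '[[[-0.66,0,-0.01,0.08,0,0,0],[-0.66,0,-0.01,0.06,0,0,0]]]' 20; python3 -c "
from h import *
loc()"; python3 -m jog '[[[-0.66,0,0,0.05,0,0,0],[-0.66,0,0,0.05,0,0,0]]]' 20; python3 -c "
from h import *
loc()"
```

```text
clock: 22.02
position: [0.6701, 0.0569, 0.1016]
tool_rot: [-179.9, -0.2, -75.6]
ft_force: [0.2, 0.1, -0.2]
gripper_width: 0.0157
stand-frame TCP mm [ 28.5 -80.4] 101.6 [-179.89   -0.21  -75.62] F stand [0.2 0. ] -0.2 T [-0.05  0.21 -0.02] g 0.01566199526293965 t 22.0167
clock: 22.18
position: [0.6703, 0.057, 0.097]
tool_rot: [-179.9, -0.2, -75.6]
ft_force: [2.4, 0.8, 5.7]
gripper_width: 0.0159
stand-frame TCP mm [ 28.7 -80.4] 97.0 [-179.86   -0.21  -75.62] F stand [2.6 0.2] 5.7 T [ 0.13 -0.1  -0.02] g 0.015900358900105757 t 22.1833
```

```bash
python3 -m jog '[[[-0.66,0,0,0.05,0,0,0],[-0.66,0,0,0.05,0,0,0]]]' 20; python3 -c "
from h import *
loc()"; python3 -m jog '[[[-0.66,0,0,0.05,0,0,0]]]' 20; python3 -c "
from h import *
loc()"
```

```text
clock: 22.35
position: [0.6716, 0.0571, 0.0942]
tool_rot: [-179.6, -0.2, -75.6]
ft_force: [0.4, -0.2, 1.0]
gripper_width: 0.0158
stand-frame TCP mm [ 30.  -80.6] 94.2 [-179.63   -0.24  -75.63] F stand [ 0.3 -0.3] 1.0 T [-0.    0.15  0.01] g 0.01582381538683652 t 22.35
clock: 22.43
position: [0.6717, 0.0571, 0.092]
tool_rot: [-179.6, -0.2, -75.6]
ft_force: [0.2, 0.0, -0.1]
gripper_width: 0.0159
stand-frame TCP mm [ 30.1 -80.6] 92.0 [-179.62   -0.24  -75.62] F stand [ 0.2 -0. ] -0.1 T [-0.09  0.2  -0.03] g 0.01593587281518554 t 22.4333
```

```bash
python3 -m jog '[[[-0.66,0,0,0.05,0,0,0],[-0.66,0,0,0.04,0,0,0]]]' 20; python3 -c "
from h import *
loc()"; python3 -m jog '[[[-0.66,0,0,0.04,0,0,0],[-0.66,0,0,0.03,0,0,0]]]' 20; python3 -c "
from h import *
loc()"
```

```text
clock: 22.6
position: [0.6714, 0.057, 0.0876]
tool_rot: [-179.7, -0.2, -75.6]
ft_force: [1.3, -0.2, 0.5]
gripper_width: 0.0155
stand-frame TCP mm [ 29.7 -80.6] 87.6 [-179.67   -0.23  -75.63] F stand [ 1.2 -0.5] 0.5 T [0.   0.12 0.04] g 0.015495921645133984 t 22.6
clock: 22.77
position: [0.671, 0.057, 0.0838]
tool_rot: [-179.7, -0.2, -75.6]
ft_force: [1.4, -0.4, 0.9]
gripper_width: 0.0159
stand-frame TCP mm [ 29.4 -80.6] 83.8 [-179.74   -0.22  -75.63] F stand [ 1.3 -0.7] 0.9 T [-0.01  0.08 -0.04] g 0.015910727691078846 t 22.7667
```

Tips are now at z about 59 mm, below the locked bar height, and the force peaked and then dropped off. Up and away to look.

```bash
python3 -m jog '[[[-0.66,0,0,-0.2,0,0,0],[-0.66,0,0,-0.6,0,0,0],[-0.66,0,0,-0.9,0,0,0],[-0.66,0,0,-0.9,0,0,0],[-0.66,0.5,0,-0.9,0,0,0],[-0.66,0.9,0.3,-0.3,0,0,0],[-0.66,0.9,0.3,0,0,0,0],[-0.66,0.9,0.3,0,0,0,0],[-0.66,0.9,0.3,0,0,0,0],[-0.66,0.9,0.3,0,0,0,0],[-0.66,0.5,0.2,0,0,0,0],[-0.66,0,0,0,0,0,0]]]' 20; python3 - <<'E'
from h import *
loc()
for n in I:
    p,d=imaging.read_camera(n);cv2.imwrite(f"pics/{n}10.png",p)
    v,u=np.mgrid[:400,:640];o,r=ray(n,np.c_[u.ravel(),v.ravel()]);np.save(f"pics/{n}W10.npy",(o+r*d.reshape(-1,1)).reshape(400,640,3))
    cv2.imwrite(f"pics/{n}10c.png",cv2.resize(p[200:300,240:320] if n=="side" else p[135:205,200:310],None,fx=6,fy=6,interpolation=cv2.INTER_CUBIC))
E
```

```text
clock: 23.77
position: [0.6565, -0.1808, 0.2506]
tool_rot: [-179.7, -0.4, -75.3]
ft_force: [-0.4, 0.3, -1.1]
gripper_width: 0.0159
stand-frame TCP mm [ -43.8 -307.2] 250.6 [-179.75   -0.39  -75.34] F stand [-0.3  0.3] -1.1 T [-0.    0.14 -0.01] g 0.0158927269492076 t 23.7667
```

View pics/side10c.png

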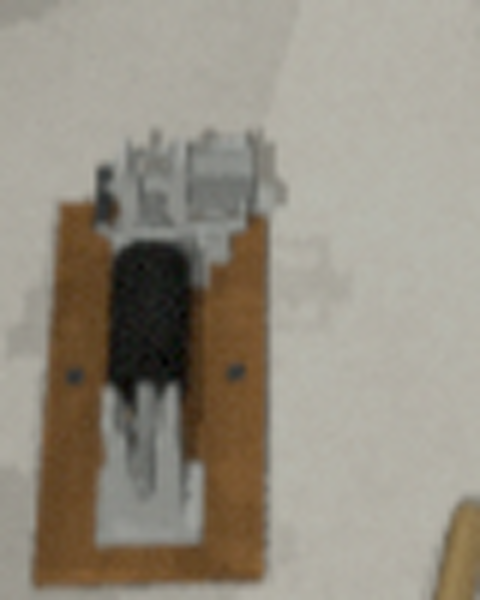

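View pics/top10c.png

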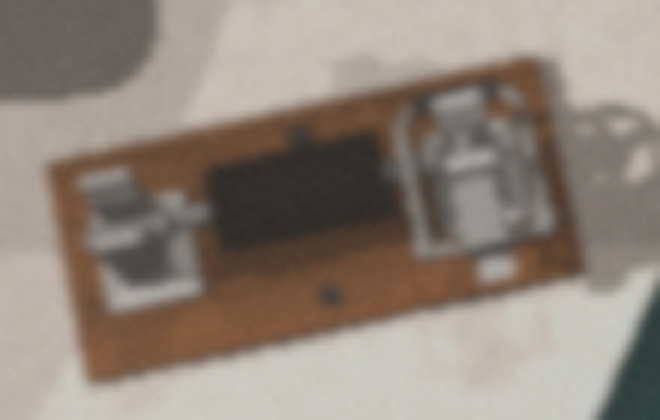

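View pics/top10.png

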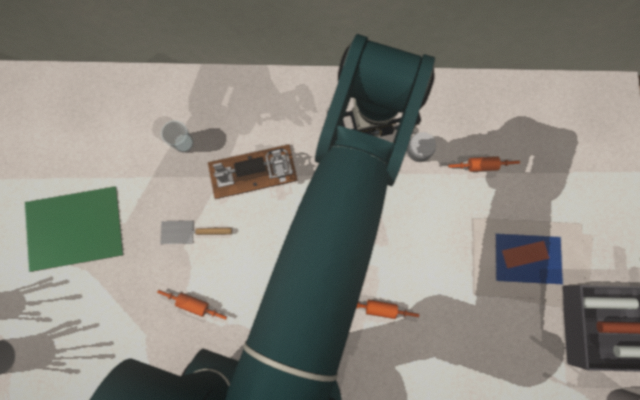

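The ring lies flat around the bracket: in the top crop the bar is at about (450,95) and the side wires run either side. I'll check heights for the bar, head face, axle and tip.

```bash
python3 - <<'E'
from h import *
np.set_printoptions(precision=1,suppress=True)
th=np.radians(14.4);Rm=np.array([[np.cos(th),np.sin(th)],[-np.sin(th),np.cos(th)]])
for n,b in(("side",(200,300,240,320)),("top",(135,205,200,310))):
    W=np.load(f"pics/{n}W10.npy")*1000;w=W[b[0]:b[1],b[2]:b[3]].reshape(-1,3)
    w=np.c_[(w[:,:2]-[622.5,127.7])@Rm.T,w[:,2]]
    def f(name,x0,x1,y0,y1,z0,z1):
        k=w[(w[:,0]>x0)&(w[:,0]<x1)&(w[:,1]>y0)&(w[:,1]<y1)&(w[:,2]>z0)&(w[:,2]<z1)]
        print(n,name,len(k),(np.median(k,0),k.min(0),k.max(0)) if len(k) else '')
    f("bar",20,40,-105,-55,30,110)
    f("head top",-60,-19,-90,-70,75,95)
    f("drum top",-12,12,-35,35,55,90)
    f("axle+y",-7,7,92,104,35,80)
    f("axle-y",-7,7,-104,-92,35,80)
    f("wire in",-40,10,-56,-46,40,90)
    f("wire out",-40,10,-114,-104,40,90)
E
```

```text
side bar 33 (array([ 23.9, -77.2,  60.5]), array([  20.7, -104.9,   54.1]), array([ 28.2, -56.3,  67.6]))
side head top 55 (array([-34.4, -79.1,  80.8]), array([-49.6, -89.1,  76. ]), array([-19.1, -70.3,  86.2]))
side drum top 159 (array([-0.4,  1.3, 68.9]), array([-12. , -34.2,  61.4]), array([12. , 35. , 75.8]))
side axle+y 16 (array([-0.5, 96.1, 53.2]), array([-5.1, 92.2, 44.7]), array([  3.9, 101.6,  57.5]))
side axle-y 7 (array([   1.2, -100.4,   61.9]), array([  -5.7, -103.9,   51.4]), array([  6.2, -92.1,  65.6]))
side wire in 24 (array([-14.4, -50.6,  62.2]), array([-39.9, -55.3,  56.4]), array([  8.6, -46.8,  69.2]))
side wire out 17 (array([ -17.8, -107.3,   63.1]), array([ -39.6, -111.5,   56.6]), array([   7.1, -104.2,   71.8]))
top bar 37 (array([ 25.8, -79.7,  58.3]), array([  21.6, -103.4,   54.7]), array([ 31.3, -55.7,  65.4]))
top head top 85 (array([-35.4, -79.2,  80.8]), array([-50.9, -89. ,  75.7]), array([-19.1, -70. ,  85.1]))
top drum top 225 (array([-1.1, -0.2, 68.3]), array([-12. , -34.7,  59.4]), array([12. , 35. , 73.9]))
top axle+y 7 (array([ 1.5, 98. , 53. ]), array([-3.6, 93.5, 51.1]), array([ 5.1, 99.7, 56.3]))
top axle-y 11 (array([  1.5, -95.9,  52.2]), array([ -3.3, -99.2,  50.2]), array([  6.4, -92.5,  55.8]))
top wire in 37 (array([-10.5, -51. ,  61.7]), array([-39. , -55.3,  48.9]), array([  8.4, -46.8,  69.9]))
top wire out 33 (array([ -14.6, -106.9,   62.3]), array([ -38.6, -109.3,   56.6]), array([   9. , -104.5,   69.5]))
```

View pics/side10.png

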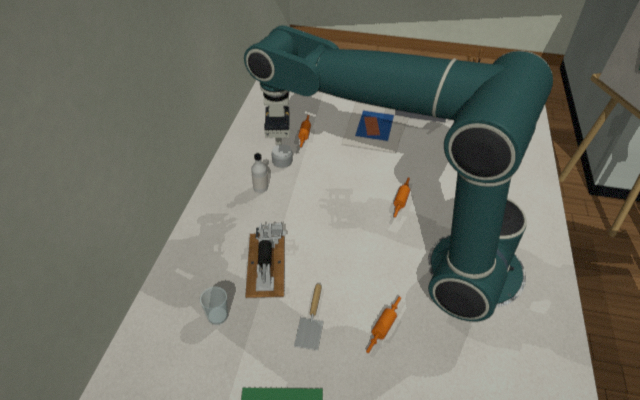

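The bottle (260,175), tin (282,157), glass (215,305), knife (312,315) and the orange rollers are where they started. The gripper touches nothing, so I'm handing in.

```bash
python3 -c "
from plant import env
print(env.hand_in())"
```

```text
the job is handed in; nothing more can be done
None
```

The job is done and handed in at about 24 s of the 72 s allowed. I laid the black roller in the stand, pushed the linchpin home above its axle, and swung the ring over until it snapped past the pin end.

Last checks, from both cameras in the stand's frame:
- **Roller:** the drum top is at about 69 mm, so the axle is at about 50 mm, its seated height. Both ends lie in the slots. One side-camera reading at the -y end came out at 62 mm, but it likely caught a ring wire. The top camera gave 52 mm there, the right height for the axle's upper surface.
- **Pin:** the head spans x from about -50 to -18 mm with its top at 81 mm, so it is on the ledge and against the bracket. It stopped firmly under a 42 N push.
- **Ring:** the press built to at least 6 N, then dropped off. The bar's upper surface reads 58–60 mm, about -0.12 rad, which is locked. The bar's x read 24–26 mm where I expected about 28, within camera error.
- **Rest of the table:** the bottle, tin, glass, knife and orange rollers look unmoved, and the gripper was clear of everything.

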